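Shut the laser and trigger a dark frame

TASK

Take a dark frame with the microscope camera: with the fingertips, gently press the orange shutter button fully down (it stays down), then press the blue trigger button fully down and let it come up again. Leave the green and white buttons and their boxes untouched, do not shift, tip or lift any of the boxes or the other things on the table, and finish clear of everything.

Things in the scene. Friction and masses are not known exactly. Their poses are not given: they have to be found in the camera images.
- pod_orange: the laser's shutter pod: grey box 76 x 70 mm, 44 mm high on four rubber feet (0.4 to 0.8 kg), loose on the table; origin at the centre of its underside, z up. A round cap of 42 mm diameter stands out of the middle of its top, here ORANGE; all four pods are alike but for the colour of the cap
- orange_top (a point): centre of the top face of the orange cap, 58 mm above the table while the cap is up; moves with the cap
- orange (a joint): how far the orange cap is pressed down: 0 up (as at the start), 0.007 m fully down against a slightly cushioned stop; it takes about 3 N all the way and stays where it is left
- pod_blue: the camera's trigger pod: grey box 76 x 70 mm, 44 mm high on four rubber feet (0.4 to 0.8 kg), loose on the table; origin at the centre of its underside, z up. A round cap of 42 mm diameter stands out of the middle of its top, here BLUE; all four pods are alike but for the colour of the cap
- blue_top (a point): centre of the top face of the blue cap, 58 mm above the table while the cap is up; moves with the cap
- blue (a joint): how far the blue cap is pressed down: 0 up (as at the start), 0.006 m fully down against a slightly cushioned stop; a spring (1.5 N at first, 4.5 N fully down) brings it back up when let go
- pod_green: another instrument's pod, to be left alone: grey box 76 x 70 mm, 44 mm high on four rubber feet (0.4 to 0.8 kg), loose on the table; origin at the centre of its underside, z up. A round cap of 42 mm diameter stands out of the middle of its top, here GREEN; all four pods are alike but for the colour of the cap
- green_top (a point): centre of the top face of the green cap, 58 mm above the table while the cap is up; moves with the cap
- green (a joint): how far the green cap is pressed down: 0 up (as at the start), 0.006 m fully down against a slightly cushioned stop; a spring (1.5 N at first, 4.5 N fully down) brings it back up when let go
- pod_white: another instrument's pod, to be left alone: grey box 76 x 70 mm, 44 mm high on four rubber feet (0.4 to 0.8 kg), loose on the table; origin at the centre of its underside, z up. A round cap of 42 mm diameter stands out of the middle of its top, here WHITE; all four pods are alike but for the colour of the cap
- white_top (a point): centre of the top face of the white cap, 58 mm above the table while the cap is up; moves with the cap
- white (a joint): how far the white cap is pressed down: 0 up (as at the start), 0.006 m fully down against a slightly cushioned stop; a spring (1.5 N at first, 4.5 N fully down) brings it back up when let go
- jar: clear specimen jar with a black lid, 48 mm diameter, 65 mm high; loose, a bystander; origin at the centre of its underside
- dropper: small white dropper bottle, 32 mm diameter, 70 mm high; loose, a bystander; origin at the centre of its underside
- slide_box: cardboard box of slides, 78 x 32 mm, 28 mm high; loose, a bystander; origin at the centre of its underside
- objective: brass microscope objective standing on its thread, 34 mm diameter, 50 mm high; loose, a bystander; origin at the centre of its underside
- spray: amber bottle with a black cap, 38 mm diameter, 125 mm high; loose, a bystander; origin at the centre of its underside
Not all that is in view belongs to the job. Leave any brown or turquoise look-alike of the pod_orange alone.

How it is judged:
By the outcome, as a careful person would: the job done as asked, in the order asked, and still so for the second after the job is handed in, with the robot touching nothing.
It also fails if it takes over 48 s, if anything falls off the work surface, if the arm or the gripper's body presses on something with over 40 N, if the wrist force passes 120 N, or if a joint passes its speed limit or range.

ROBOT

A 6-joint arm with a two-finger parallel gripper is mounted at the origin on the work surface. World frame = base frame: x ahead of the robot, y to its left, z up, the work surface at z = 0. Lengths are in mm, angles in rad, forces in N, time in s.
With the tool pointing down it reaches from about 275 to 1000 mm from the base axis. Payload 8.4 kg.
Tool frame: the origin (TCP) lies at the very end of the fingers, on their centre line; the grasp point (between the pads) lies 19 mm behind it; z points along the fingers, x is the direction in which the jaws open and shut, and the axes are right-handed (so a half turn about z gives the same grasp; the last joint's range is limited). The gripper opens to 85 mm and grips with 20 to 120 N. Pads are 22 mm wide; open, the fingers measure 114 mm over their backs; the gripper's body (76 mm by 85 mm) begins 54 mm behind the grasp point. The pads swing forward as they close: fully open they stand 13 mm farther back than shut.
Start: joints at [1.252, 0.353, 1.633, -0, 1.155, -0.002], TCP at [194.703, 593.901, 231.281] pointing down, gripper open.
Joint ranges: [-2.63, 2.63], [-0.92, 2.1], [0.06, 2.66], [-1.3, 4.44], [0, 2.69], [-3.02, 3.02]. Speed limits (rad/s): [2.22, 2.22, 2.79, 3.14, 3.14, 3.14].

INTERFACE

Orientations are given as [roll, pitch, yaw] about the fixed x, y, z axes, in that order (R = Rz(yaw) Ry(pitch) Rx(roll)).
In Python, from rig import r gives the robot as it stands.
- The arm moves only by the tool arm_command, never from a script. Its argument "targets" is a list of rows, each a list of 6 numbers: the shift along the tool's x, y, z in m, then the turn, a rotation vector about the tool's x, y, z in rad. A call has 1 to 20 rows; each row shifts and turns the commanded pose from where the row before left it, along the tool's axes as they then stand; what a row does not reach is not made up. A row lasts 1/12 s, in which the tool goes at most 41.7 mm and 7.16 degrees, less where a joint would pass 70% of its speed; a pose out of reach is approached as far as the arm can. A call is refused whole if a number of a shift passes 0.0417 or a number of a turn 0.125, either way. A call with a gripper value outside its range is refused whole. "fingers" is the finger opening in m, from 0 to 0.0854, set as the call begins (left out, the last holds). The fingers move at their own pace and stop on an object; "squeeze" is the grip in N (left out, the last holds). Time passes only in rows, so rows that do not move let the fingers close. It gives the time, the measured TCP pose, the force and the opening at its end, in the units of the state.
- r.sense(): the state, without advancing time (a new reading comes with each control period).
- r.grab_frame(name): name is "scene" or "top" or "wrist"; returns a dict with "image" (420x560x3 uint8, blue, green, red), "fx", "fy", "cx", "cy" (pixels), "k1" (the pictures are not rectified: a ray, as slopes to the right and down, at radius r is drawn at 1 + k1 r^2 times it, then the intrinsics apply), "xyz" and "orientation" of the camera in the world. Camera axes: x right, y down, z forward; pixel columns grow to the right and rows downward; lengths in mm; the calibration is good to about 2 mm. A picture is of the moment at which its call begins. There is no depth.
- r.sign_off(): hands the job in, once; it reports no verdict.
The state is a dict: "clock": time; "qpos": joint angles; "qvel": joint speeds; "joint_efforts": joint torques, N m; "eef_pos": TCP position; "tcp_rot": TCP orientation; "contact_force": force on the tool from outside, world axes, zero at the start; "wrist_torque": the same for the moment, N m; "opening": opening from 0.0 (shut) to 1.0 (fully open).
Only numpy, scipy, OpenCV 4.12 (cv2) and the standard library are available. Lean on these libraries where they do the work, as an engineer would, in place of code of your own. Each camera call takes 0.05 s, during which the arm holds its last target.

## Working session

There is one attempt and no reset: what is moved stays moved. The work goes in short steps, Python scripts to look and compute and a tool call to move; the robot and the scene stay as the last step left them, time stands still between calls to the robot, and variables do not carry over. Pictures are saved under pics/ and viewed, and the job is handed in when it is done.

Besides the shell and the picture viewer there is one more tool, called as name(argument=value, ...), one argument or row to a line, values as JSON. arm_command: Moves the arm, as the interface text tells. Its arguments: {"type":"object","properties":{"targets":{"type":"array"},"fingers":{"type":"number"},"squeeze":{"type":"number"}},"required":["targets"]}

```bash
mkdir -p pics; ls
cat > h.py <<'E'
import numpy as np,cv2
from scipy.spatial.transform import Rotation as R
from rig import r
def cam(n):
    f=r.grab_frame(n); return f
def ray(f,u,v):
    K=np.array([[f['fx'],0,f['cx']],[0,f['fy'],f['cy']],[0,0,1]])
    d=np.array([(u-f['cx'])/f['fx'],(v-f['cy'])/f['fy']])
    s=d.copy()
    for _ in range(20): s=d/(1+f['k1']*(s@s))
    return R.from_euler('xyz',f['orientation']).apply([s[0],s[1],1])
def plane(f,u,v,z):
    d=ray(f,u,v);p=np.array(f['xyz']);return p+d*(z-p[2])/d[2]
def tri(f1,p1,f2,p2):
    A=[];b=[]
    M=np.zeros((3,3));c=np.zeros(3)
    for f,p in((f1,p1),(f2,p2)):
        d=ray(f,*p);d/=np.linalg.norm(d);P=np.eye(3)-np.outer(d,d);M+=P;c+=P@np.array(f['xyz'])
    x=np.linalg.solve(M,c);return x
E
python3 - <<'E'
from h import *
s=r.sense();print(s)
for n in('scene','top','wrist'):
    f=cam(n);cv2.imwrite(f'pics/{n}0.png',f['image']);print(n,{k:f[k] for k in f if k!='image'})
E
```

```text
pics
{'clock': 0.0, 'qpos': array([ 1.25163935e+00,  3.53649297e-01,  1.63414600e+00,  1.65492937e-05,
        1.15518212e+00, -2.40772254e-03]), 'qvel': array([ 0.00096494,  0.00082053, -0.00020198,  0.00036425, -0.00021244,
        0.00037868]), 'joint_efforts': array([ 1.79626106e-03, -6.05240250e+01, -3.42074239e+01,  2.04429284e-05,
        9.23693151e-03,  6.07884942e-08]), 'eef_pos': array([194.52441323, 593.45512421, 230.55588108]), 'tcp_rot': array([-3.14157419e+00,  1.38472103e-03,  1.25404039e+00]), 'contact_force': array([ 0.14125248, -0.25303199,  0.64295694]), 'wrist_torque': array([-0.00474338, -0.00967019,  0.00628052]), 'opening': 0.9997733288593843}
scene {'fx': 399.3159801582988, 'fy': 399.3159801582988, 'cx': 283.8880247059304, 'cy': 213.89496933407395, 'k1': -0.010830225225633568, 'xyz': array([1004.19216237,  143.68462417,  820.35628313]), 'orientation': array([-2.52613428e+00, -2.30116308e-03,  2.01924614e+00])}
top {'fx': 416.30179712195155, 'fy': 416.30179712195155, 'cx': 272.2701638034071, 'cy': 210.71970757705287, 'k1': -0.11014407301718997, 'xyz': array([446.54077615, -58.61110069, 975.41715259]), 'orientation': array([-3.02254199, -0.02409047, -1.5465188 ])}
wrist {'fx': 358.0737105958865, 'fy': 358.0737105958865, 'cx': 278.5137844820047, 'cy': 202.3015593137917, 'k1': -0.049374070409733656, 'xyz': array([122.86567548, 617.30207475, 373.0606888 ]), 'orientation': array([2.84507729e+00, 5.89741576e-04, 1.25284149e+00])}
```

View pics/scene0.png

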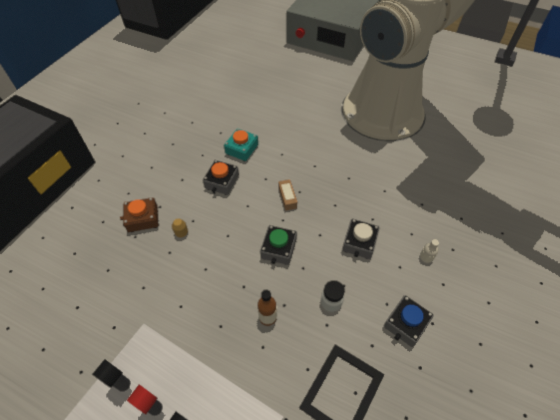

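View pics/top0.png

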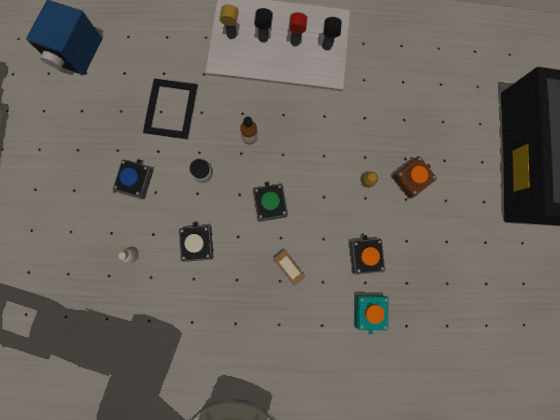

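View pics/wrist0.png

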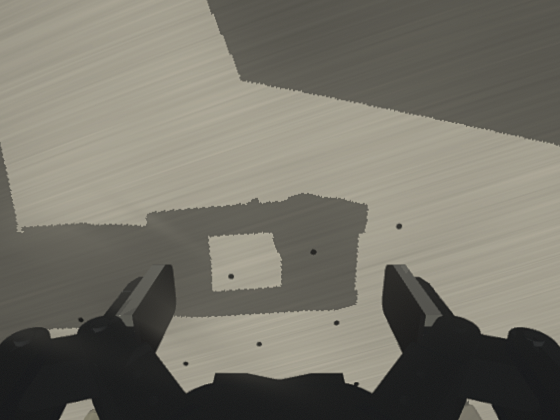

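Three orange caps are in view. The one on the grey box is at scene (220,171) and top (370,256). The look-alikes are brown at scene (137,208) / top (419,175) and turquoise at scene (241,138) / top (375,314). By the description I choose the grey box. Blue is at scene (412,315) and top (129,177). The blue cube at top (65,38) is not a pod. Next I'll check close crops and measure.

Run:
```python
from h import *
S=cam('scene');T=cam('top')
def blob(f,near,col):
    hsv=cv2.cvtColor(f['image'],cv2.COLOR_BGR2HSV)
    lo,hi={'o':((3,190,120),(18,255,255)),'b':((100,150,50),(125,255,255)),'g':((55,120,40),(90,255,255)),'w':((10,0,150),(35,60,255))}[col]
    m=cv2.inRange(hsv,lo,hi);n,l,st,c=cv2.connectedComponentsWithStats(m)
    i=min((i for i in range(1,n) if st[i,4]>60),key=lambda i:np.hypot(*(c[i]-near)));return c[i],st[i]
for nm,s,t,k in(('orange',(220,171),(370,256),'o'),('blue',(412,315),(129,177),'b'),('green',(279,238),(270,201),'g')):
    a,sa=blob(S,s,k);b,sb=blob(T,t,k)
    print(nm,a,sa,b,sb,'tri',tri(S,a,T,b),'plane58',plane(S,*a,58),plane(T,*b,58))
# rough others on table, top view
for nm,t,z in(('white',(194,243),58),('turq',(375,314),58),('brown',(419,175),58),('slide',(289,267),28),('objective',(370,178),50),('jar',(200,168),65),('spray cap',(248,122),125),('dropper',(125,255),70)):
    print(nm,plane(T,*t,z))
def crop(f,p,w=32): 
    x,y=p;return cv2.resize(f['image'][y-w:y+w,x-w:x+w],(380,380),interpolation=cv2.INTER_CUBIC)
cv2.imwrite('pics/crop.png',np.vstack([np.hstack([crop(S,(220,175)),crop(T,(370,256))]),np.hstack([crop(S,(410,319)),crop(T,(131,178))])])[:, :])
im=cv2.imread('pics/crop.png');cv2.imwrite('pics/crop.png',cv2.resize(im,(600,600)))
```

```text
orange [219.3625 168.6125] [212 163  16  12 160] [370.28735632 255.93869732] [362 247  18  19 261] tri [ 461.51458422 -298.0441102    57.20574094] plane58 [ 462.00939926 -297.25477777   58.        ] [ 461.62733309 -298.14236337   58.        ]
blue [411.8356546  315.07799443] [401 305  22  21 359] [128.4384058  176.45289855] [119 168  19  18 276] tri [626.76420897 248.66580503  54.14835705] plane58 [629.00059354 247.31126254  58.        ] [625.8237894  248.25268047  58.        ]
green [278.2810219  237.61678832] [269 229  19  19 274] [269.9122807  200.38596491] [261 191  19  20 285] tri [580.27541006 -72.30673592  55.07164987] plane58 [581.90782086 -71.51083227  58.        ] [579.83811004 -72.23312049  58.        ]
white [480.64404969  92.38148706  58.        ]
turq [ 334.33712347 -309.43091965   58.        ]
brown [ 648.6042645  -413.14555574   58.        ]
slide [ 433.20172061 -119.65617424   28.        ]
objective [ 639.2845797  -300.13688695   50.        ]
jar [647.56159485  85.67192668  65.        ]
spray cap [736.78183124 -20.56454541 125.        ]
dropper [449.53844799 240.641616    70.        ]
```

View pics/crop.png

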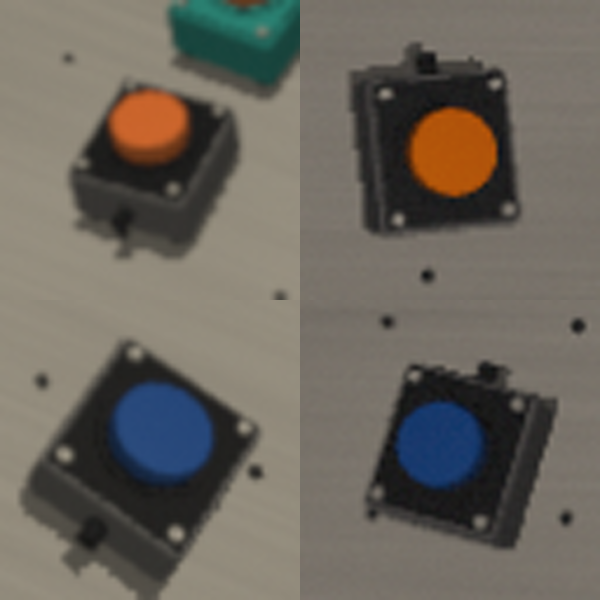

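The crops confirm the choice: the orange cap sits on a dark grey box with the turquoise one beyond it, and the blue cap is also on a grey box. Orange triangulates to about (461.5, -298, 57) and blue to (627, 248, 54–58). Next I shut the fingers and traverse high to orange.

arm_command(
  targets=[
    [-0.0305,0.0212,0,0,0,0],
    [-0.0305,0.0212,0,0,0,0],
    [-0.0305,0.0212,0,0,0,0],
    [-0.0305,0.0212,0,0,0,0],
    [-0.0305,0.0212,0,0,0,0],
    [-0.0305,0.0212,0,0,0,0],
    [-0.0305,0.0212,0,0,0,0],
    [-0.0305,0.0212,0,0,0,0],
    [-0.0305,0.0212,0,0,0,0],
    [-0.0305,0.0212,0,0,0,0],
    [-0.0305,0.0212,0,0,0,0],
    [-0.0305,0.0212,0,0,0,0],
    [-0.0305,0.0212,0,0,0,0],
    [-0.0305,0.0212,0,0,0,0],
    [-0.0305,0.0212,0,0,0,0],
    [-0.0305,0.0212,0,0,0,0],
    [-0.0305,0.0212,0,0,0,0],
    [-0.0305,0.0212,0,0,0,0],
    [-0.0305,0.0212,0,0,0,0],
    [-0.0305,0.0212,0,0,0,0],
  ],
  fingers=0,
  squeeze=20,
)

```text
clock: 1.92
eef_pos: [407.7, -119.9, 231.5]
tcp_rot: [3.141, -0.0, 1.254]
contact_force: [0.8, 1.3, 0.9]
opening: -0.001
```

arm_command(
  targets=[
    [-0.0305,0.0212,0,0,0,0],
    [-0.0305,0.0212,0.01,0,0,0],
    [-0.0305,0.0212,0.02,0,0,0],
    [-0.0305,0.0212,0.02,0,0,0],
    [-0.0305,0.0212,0.02,0,0,0],
    [0,0,0,0,0,0],
    [0,0,0,0,0,0],
    [0,0,0,0,0,0],
  ],
)

```text
clock: 2.58
eef_pos: [459.9, -294.1, 161.7]
tcp_rot: [-3.14, -0.001, 1.253]
contact_force: [0.0, -0.9, -0.1]
opening: 0.002
```

Run:
```python
from h import *
W=cam('wrist');cv2.imwrite('pics/w1.png',W['image']);s=r.sense();print(s['clock'],s['eef_pos'],s['tcp_rot'],s['contact_force'],s['opening'],s['qpos'])
```

```text
2.6333 [ 460.18324792 -293.76030068  162.3591269 ] [-3.14141584e+00 -2.71429011e-04  1.25406509e+00] [0.59036051 0.33053574 0.1964912 ] -0.0008934490712195055 [-5.71029834e-01  3.10089151e-01  1.86755892e+00  2.65607282e-04
  9.64184013e-01 -1.82524640e+00]
```

View pics/w1.png

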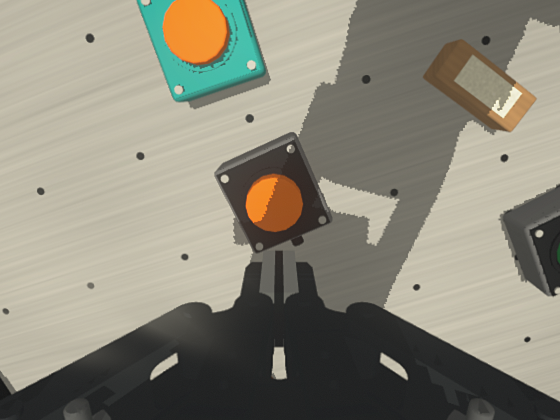

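The wrist view shows the grey pod just ahead of the closed fingertips, with the orange cap centred near (274,203). Turquoise is at the upper left and the slide box at the upper right. I'll check the position and height with the wrist ray.

Run:
```python
from h import *
W=cam('wrist')
hsv=cv2.cvtColor(W['image'],cv2.COLOR_BGR2HSV);m=cv2.inRange(hsv,(3,150,60),(22,255,255));m[260:]=0
cs,_=cv2.findContours(m,0,2)
c=min((c for c in cs if cv2.contourArea(c)>800),key=lambda c:np.hypot(*(c.reshape(-1,2).mean(0)-(274,203))))
e=cv2.fitEllipse(c);print(e)
T=cam('top')
print(plane(W,*e[0],58),tri(W,e[0],T,(370.29,255.94)))
```

```text
((273.2447814941406, 201.9698028564453), (56.38165283203125, 57.37428665161133), 176.71484375)
[ 458.67139914 -297.05076853   58.        ] [ 461.16260205 -298.78181157   51.49794041]
```

arm_command(
  targets=[
    [-0.002,0.0006,0.02,0,0,0],
    [-0.0018,0.0006,0.02,0,0,0],
    [0,0,0.02,0,0,0],
    [0,0,0.015,0,0,0],
    [0,0,0.01,0,0,0],
    [0,0,0.008,0,0,0],
    [0,0,0,0,0,0],
    [0,0,0,0,0,0],
  ],
)

```text
clock: 3.4
eef_pos: [460.7, -298.3, 69.5]
tcp_rot: [3.141, 0.0, 1.255]
contact_force: [0.6, -0.1, 0.2]
opening: -0.002
```

arm_command(
  targets=[
    [0,0,0.002,0,0,0],
    [0,0,0.002,0,0,0],
    [0,0,0.002,0,0,0],
    [0,0,0.002,0,0,0],
    [0,0,0.002,0,0,0],
    [0,0,0,0,0,0],
    [0,0,0,0,0,0],
  ],
)

```text
clock: 3.98
eef_pos: [460.2, -298.4, 58.9]
tcp_rot: [-3.141, -0.0, 1.254]
contact_force: [0.2, 0.2, -0.5]
opening: 0.001
```

arm_command(
  targets=[
    [0,0,0.001,0,0,0],
    [0,0,0.001,0,0,0],
    [0,0,0.001,0,0,0],
    [0,0,0,0,0,0],
    [0,0,0,0,0,0],
  ],
)

```text
clock: 4.4
eef_pos: [460.4, -298.5, 56.0]
tcp_rot: [3.141, 0.0, 1.254]
contact_force: [1.1, 0.1, -0.1]
opening: 0.0
```

Run:
```python
from h import *
W=cam('wrist');cv2.imwrite('pics/w2.png',W['image'][130:330,150:430])
```

```text
(no output)
```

View pics/w2.png

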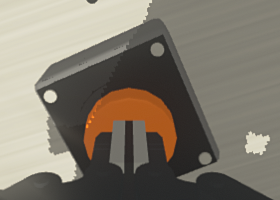

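The fingertips are over the middle of the orange cap, and no force shows yet. I'll continue slowly.

arm_command(
  targets=[
    [0,0,0.001,0,0,0],
    [0,0,0.001,0,0,0],
    [0,0,0,0,0,0],
    [0,0,0,0,0,0],
  ],
)

```text
clock: 4.78
eef_pos: [460.4, -298.5, 53.9]
tcp_rot: [3.142, 0.0, 1.254]
contact_force: [0.2, -1.1, 0.5]
opening: 0.0
```

arm_command(
  targets=[
    [0,0,0.001,0,0,0],
    [0,0,0.001,0,0,0],
    [0,0,0,0,0,0],
    [0,0,0,0,0,0],
  ],
)

```text
clock: 5.12
eef_pos: [460.3, -298.4, 51.9]
tcp_rot: [-3.142, -0.0, 1.254]
contact_force: [0.7, -0.8, 0.6]
opening: -0.0
```

Run:
```python
from h import *
W=cam('wrist');S=cam('scene')
print([np.round(r.sense()['contact_force'],2) for _ in range(1)])
a=cv2.resize(W['image'][130:330,150:430],(560,400));b=cv2.resize(S['image'][130:210,165:277],(560,400),interpolation=cv2.INTER_CUBIC)
cv2.imwrite('pics/w3.png',cv2.resize(np.vstack([a,b]),(420,600)))
```

```text
[array([-0.36,  0.47,  0.11])]
```

View pics/w3.png

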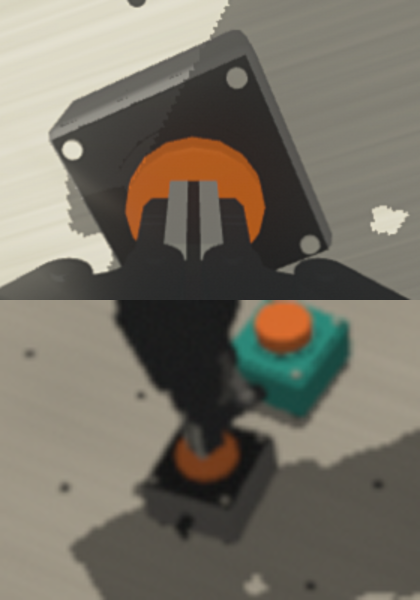

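The scene crop shows the cap sitting lower under the tips. The cap is friction-held, so the force could fade at rest. I'll carry on to the stop and read the force while moving.

arm_command(
  targets=[
    [0,0,0.001,0,0,0],
  ],
)

```text
clock: 5.3
eef_pos: [460.2, -298.4, 51.1]
tcp_rot: [-3.141, -0.0, 1.254]
contact_force: [-0.4, 0.4, 2.6]
opening: 0.001
```

arm_command(
  targets=[
    [0,0,0.0005,0,0,0],
    [0,0,0,0,0,0],
  ],
)

```text
clock: 5.47
eef_pos: [460.3, -298.4, 51.0]
tcp_rot: [-3.141, -0.0, 1.254]
contact_force: [-2.8, 1.5, 8.7]
opening: 0.0
```

arm_command(
  targets=[
    [0,0,0.0005,0,0,0],
    [0,0,0,0,0,0],
  ],
)

```text
clock: 5.63
eef_pos: [460.3, -298.4, 50.9]
tcp_rot: [-3.141, -0.0, 1.254]
contact_force: [-4.2, 1.7, 14.6]
opening: -0.004
```

The stop is reached: TCP at z 51.0 and the force climbing to 14.6 N. I'll lift and verify.

arm_command(
  targets=[
    [0,0,-0.001,0,0,0],
    [0,0,-0.002,0,0,0],
    [0,0,-0.005,0,0,0],
    [0,0,-0.015,0,0,0],
    [0,0,-0.03,0,0,0],
    [0,0,-0.03,0,0,0],
    [0,0,-0.03,0,0,0],
    [0,0,0,0,0,0],
    [0,0,0,0,0,0],
  ],
)

```text
clock: 6.38
eef_pos: [461.4, -299.1, 164.9]
tcp_rot: [3.138, 0.001, 1.254]
contact_force: [0.8, 0.3, -1.0]
opening: -0.002
```

Run:
```python
from h import *
W=cam('wrist')
hsv=cv2.cvtColor(W['image'],cv2.COLOR_BGR2HSV);m=cv2.inRange(hsv,(3,150,60),(22,255,255));m[260:]=0
cs,_=cv2.findContours(m,0,2)
c=min((c for c in cs if cv2.contourArea(c)>800),key=lambda c:np.hypot(*(c.reshape(-1,2).mean(0)-(274,203))))
e=cv2.fitEllipse(c);print(e,plane(W,*e[0],51))
s=r.sense();print(s['eef_pos'],s['contact_force'])
cv2.imwrite('pics/w4.png',W['image'][100:330,150:430])
```

```text
((279.7627868652344, 194.41763305664062), (54.089752197265625, 54.61332321166992), 78.30062103271484) [ 458.90622744 -297.22376282   51.        ]
[ 460.45367804 -298.47357967  163.42454561] [ 0.2142372   0.23953407 -0.48954455]
```

View pics/w4.png

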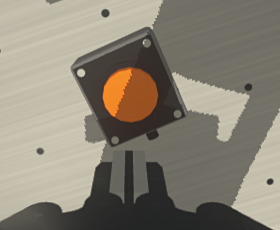

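The wrist crop shows orange still lit evenly at (130,95) in the crop. The cap looks smaller (57 → 54.3 px), consistent with being about 7 mm lower, and its centre is unmoved. Now over to blue.

arm_command(
  targets=[
    [0.01,0,-0.008,0,0,0],
    [0.035,-0.0008,-0.008,0,0,0],
    [0.035,-0.0008,0,0,0,0],
    [0.035,-0.0008,0,0,0,0],
    [0.035,-0.0008,0,0,0,0],
    [0.035,-0.0008,0,0,0,0],
    [0.035,-0.0008,0,0,0,0],
    [0.035,-0.0008,0,0,0,0],
    [0.035,-0.0008,0,0,0,0],
    [0.035,-0.0008,0,0,0,0],
    [0.035,-0.0008,0,0,0,0],
    [0.035,-0.0008,0,0,0,0],
    [0.035,-0.0008,0,0,0,0],
    [0.035,-0.0008,0,0,0,0],
    [0.035,-0.0008,0,0,0,0],
    [0.035,-0.0008,0,0,0,0],
    [0.035,-0.0005,0.008,0,0,0],
    [0.0366,0,0.008,0,0,0],
    [0,0,0,0,0,0],
    [0,0,0,0,0,0],
  ],
)

```text
clock: 8.1
eef_pos: [636.0, 283.9, 160.7]
tcp_rot: [-3.139, 0.002, 1.257]
contact_force: [-0.3, -0.6, -0.0]
opening: -0.002
```

Run:
```python
from h import *
W=cam('wrist');T=cam('top')
hsv=cv2.cvtColor(W['image'],cv2.COLOR_BGR2HSV);m=cv2.inRange(hsv,(100,130,40),(128,255,255));m[265:]=0
cs,_=cv2.findContours(m,0,2)
c=max(cs,key=cv2.contourArea)
e=cv2.fitEllipse(c);print(e,plane(W,*e[0],58),tri(W,e[0],T,(128.44,176.45)))
s=r.sense();print(s['clock'],s['eef_pos'],s['contact_force'])
cv2.imwrite('pics/w5.png',W['image'])
```

```text
((229.49786376953125, 201.25521850585938), (56.66427993774414, 56.844024658203125), 50.19648742675781) [623.45319202 251.00808757  58.        ] [625.78020645 249.83577917  52.79068432]
8.2 [636.27385788 281.61743701 161.90814004] [-0.26294004 -0.02932183  0.47441366]
```

View pics/w5.png

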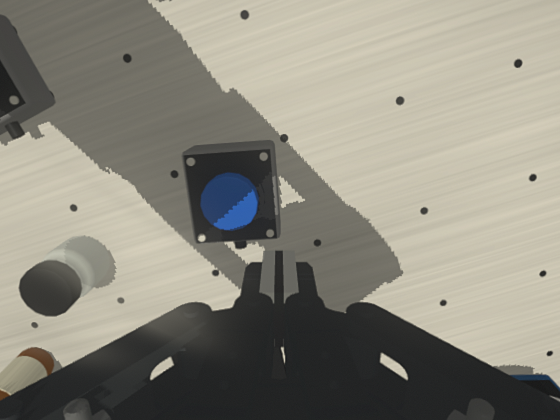

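The wrist view shows the blue cap at (229,201), left of the fingers at column 280, because my row sum overshot by 35 mm. The cap centre is about (625.5, 249.5). I'll correct by tool x -34 mm, then go down.

arm_command(
  targets=[
    [-0.012,0,0,0,0,0],
    [-0.012,0,0,0,0,0],
    [-0.01,0,0.015,0,0,0],
    [0,0,0.02,0,0,0],
    [0,0,0.02,0,0,0],
    [0,0,0.018,0,0,0],
    [0,0,0.012,0,0,0],
    [0,0,0.008,0,0,0],
    [0,0,0,0,0,0],
    [0,0,0,0,0,0],
  ],
)

```text
clock: 9.03
eef_pos: [627.0, 249.0, 70.4]
tcp_rot: [3.142, 0.0, 1.253]
contact_force: [0.6, 0.2, 0.8]
opening: -0.002
```

Run:
```python
from h import *
W=cam('wrist');s=r.sense();print(s['eef_pos'],s['contact_force'])
cv2.imwrite('pics/w6.png',W['image'][130:330,150:430])
```

```text
[627.38927174 249.38552457  70.98139434] [ 0.53199676 -0.04182538  0.83312667]
```

View pics/w6.png

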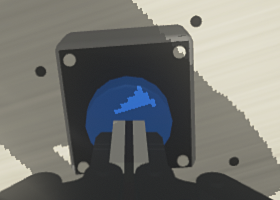

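The tips are over the middle of the blue cap. I'll press it slowly.

arm_command(
  targets=[
    [0,0,0.003,0,0,0],
    [0,0,0.003,0,0,0],
    [0,0,0.003,0,0,0],
    [0,0,0.002,0,0,0],
    [0,0,0.001,0,0,0],
    [0,0,0.001,0,0,0],
    [0,0,0.001,0,0,0],
    [0,0,0,0,0,0],
  ],
)

```text
clock: 9.75
eef_pos: [626.7, 249.6, 55.9]
tcp_rot: [-3.141, 0.0, 1.254]
contact_force: [-1.9, 0.4, 1.1]
opening: -0.0
```

arm_command(
  targets=[
    [0,0,0.001,0,0,0],
    [0,0,0.001,0,0,0],
    [0,0,0.001,0,0,0],
    [0,0,0,0,0,0],
    [0,0,0,0,0,0],
  ],
)

```text
clock: 10.17
eef_pos: [626.8, 249.6, 53.1]
tcp_rot: [-3.141, -0.0, 1.254]
contact_force: [-1.8, 0.4, 4.7]
opening: -0.002
```

arm_command(
  targets=[
    [0,0,0.001,0,0,0],
    [0,0,0,0,0,0],
  ],
)

```text
clock: 10.33
eef_pos: [626.8, 249.6, 52.1]
tcp_rot: [-3.142, -0.0, 1.254]
contact_force: [-1.6, 0.7, 4.3]
opening: 0.002
```

arm_command(
  targets=[
    [0,0,0.0005,0,0,0],
    [0,0,0,0,0,0],
  ],
)

```text
clock: 10.5
eef_pos: [626.9, 249.6, 52.0]
tcp_rot: [3.142, -0.0, 1.254]
contact_force: [-3.8, -0.8, 7.4]
opening: -0.001
```

arm_command(
  targets=[
    [0,0,0.0005,0,0,0],
    [0,0,0,0,0,0],
  ],
)

```text
clock: 10.67
eef_pos: [626.9, 249.7, 52.0]
tcp_rot: [3.142, -0.0, 1.254]
contact_force: [-4.7, -0.9, 11.4]
opening: -0.0
```

Blue's stop is reached (z 52.0 stalled, 11.4 N). I'll add a touch more, then release and retreat up and clear.

arm_command(
  targets=[
    [0,0,0.0003,0,0,0],
    [0,0,0,0,0,0],
  ],
)

```text
clock: 10.83
eef_pos: [626.9, 249.6, 51.9]
tcp_rot: [3.141, -0.0, 1.254]
contact_force: [-6.0, 0.0, 13.9]
opening: 0.001
```

arm_command(
  targets=[
    [0,0,-0.001,0,0,0],
    [0,0,-0.002,0,0,0],
    [0,0,-0.004,0,0,0],
    [0,0,-0.01,0,0,0],
    [0,0,-0.03,0,0,0],
    [0,0,-0.035,0,0,0],
    [0,0,-0.03,0,0,0],
    [0.01,0,-0.01,0,0,0],
    [0.012,0,0,0,0,0],
    [0.012,0,0,0,0,0],
    [0,0,0,0,0,0],
    [0,0,0,0,0,0],
  ],
)

```text
clock: 11.83
eef_pos: [636.5, 282.4, 170.3]
tcp_rot: [-3.139, 0.002, 1.255]
contact_force: [0.5, -0.6, 0.4]
opening: -0.001
```

Run:
```python
from h import *
W=cam('wrist');T=cam('top');S=cam('scene')
hsv=cv2.cvtColor(W['image'],cv2.COLOR_BGR2HSV);m=cv2.inRange(hsv,(100,130,40),(128,255,255));m[265:]=0
cs,_=cv2.findContours(m,0,2)
c=max(cs,key=cv2.contourArea)
e=cv2.fitEllipse(c);print(e,plane(W,*e[0],58))
s=r.sense();print(s['clock'],s['eef_pos'],s['contact_force'])
cv2.imwrite('pics/t7.png',T['image']);cv2.imwrite('pics/s7.png',S['image'])
a=cv2.imread('pics/top0.png');b=cv2.imread('pics/scene0.png')
for f,i0,p,w in((T,a,(370,256),32),(S,b,(220,175),26)):
    x,y=p;g=[cv2.resize(i[y-w:y+w,x-w:x+w],(400,300)) for i in(i0,f['image'])];cv2.imwrite(f'pics/o7_{w}.png',np.hstack(g))
A=cv2.imread('pics/o7_32.png');B=cv2.imread('pics/o7_26.png');cv2.imwrite('pics/o7.png',np.vstack([A,B]))
```

```text
((233.00938415527344, 196.49424743652344), (54.872291564941406, 55.05677795410156), 5.094791889190674) [623.60216984 251.0518672   58.        ]
11.9833 [636.62241104 281.42763    171.04533898] [ 0.30657801 -0.66465845  0.50934978]
```

View pics/o7.png

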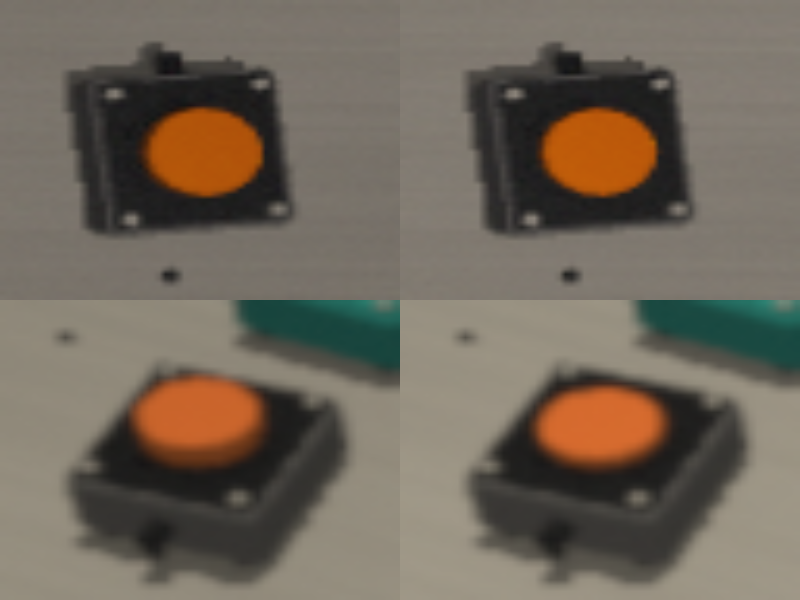

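View pics/s7.png

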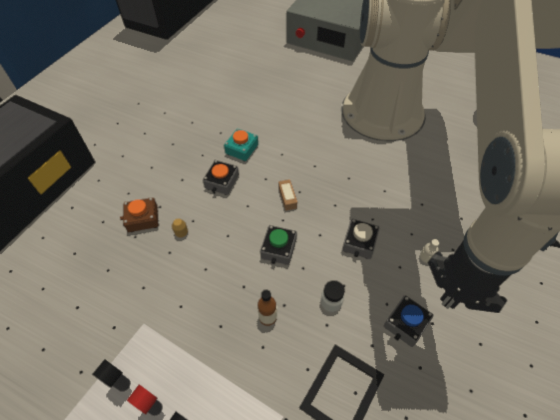

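Orange is sunk to its collar in the after views (right halves), and its pod has not shifted. In the scene, blue at (412,315) is up again: cap width 55.0 px against 54.8 expected for "up". Everything else is where it was, and the gripper is about 110 mm above the caps.

Run:
```python
from rig import r
print(r.sign_off())
```

```text
the job is handed in; nothing more can be done
None
```

The dark frame is taken and handed in at about 12 s. I pressed the orange shutter (grey pod at about (460, -298)) down to its stop. I then pressed the blue trigger (about (626, 249)) to its stop, let it come up, and lifted clear.

- **Orange:** the TCP stopped at z 51 mm with 14.6 N. The cap is visibly sunk in the before/after crops, and its pod has not shifted.
- **Blue:** the TCP stopped at z 52 mm with 13.9 N. The cap's size in the wrist view afterwards matches "up" (55.0 px against 54.8 expected), and its centre was unmoved.
- **Everything else:** by eye, the final scene view shows the other pods and objects where they were. The contact force at the end was near zero.

**Disagreements and slips:**
- Triangulated cap heights varied from 51 to 57 mm, against the 58 mm given, so I went by touch for depth.
- While the orange cap was moving, the expected 3 N hardly showed in the readings at rest.
- The move to blue overshot by 35 mm, high above the table, and I corrected it before descending.

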